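# Put the coffee corner right

### The arm

A 7-joint arm with a two-finger parallel gripper is mounted at the origin on a cart in front of the work surface, level with it; the furniture and walls round the work are solid. World frame = base frame: x ahead of the robot, y to its left, z up, the work surface at z = 0. Lengths are in m, angles in rad, forces in N, time in s.
With the tool pointing down it reaches from about 0.4 to 0.875 m from the base axis. Payload 19.3 kg.
Tool frame: the origin (TCP) lies at the very end of the fingers, on their centre line; the grasp point (between the pads) lies 19 mm behind it; z points along the fingers, y is the line along which they close (so a half turn about z gives the same grasp; the last joint's range is limited). The gripper opens to 85 mm and grips with 20 to 120 N. Pads are 22 mm wide; open, the fingers measure 114 mm over their backs; the gripper's body (76 mm by 85 mm) begins 54 mm behind the grasp point. The pads swing forward as they close: fully open they stand 13 mm farther back than shut.
Start: joints at [-1.175, 0.521, -0.036, 1.599, 0.021, 1.021, -0.113], TCP at [0.281, 0.558, 0.231] pointing down, gripper open.
Joint ranges: [-2.91, 2.91], [-0.3, 2.13], [-1.5, 1.42], [0.17, 2.43], [-1.26, 4.41], [0.16, 1.93], [-2.52, 2.52]. Speed limits (rad/s): [1.89, 1.89, 2.39, 2.39, 3.01, 3.01, 3.01].

### API

Orientations are given as [roll, pitch, yaw] about the fixed x, y, z axes, in that order (R = Rz(yaw) Ry(pitch) Rx(roll)).
In Python, from workcell import bot gives the robot as it stands.
- The arm moves only by the shell command python3 -m crank 'ROWS' [FORCE]. ROWS is a JSON object of lists of equal length, an entry for each row: "travel": the shift along the world's x, y, z in cm, a list of three; "turn": the turn, a rotation vector about the world's x, y, z in degrees, a list of three; "gripper": the closure, from 0 (fully open) to 1 (shut). A call has exactly 5 rows; each row is the pose to reach, as a shift and turn from the pose commanded when the call began; what a row does not reach only later rows make up. A row lasts 1/10 s, in which the tool goes at most 50 mm and 8.59 degrees, less where a joint would pass 70% of its speed; a pose out of reach is approached as far as the arm can. A call with a gripper value outside its range is refused whole. The fingers move at their own pace and stop on an object; FORCE is the grip in N (left out, the last holds). Time passes only in rows, so rows that repeat a pose let the fingers close, or fill a call up. It gives the time, the measured TCP pose, the force, the opening and the grip force at its end, in the units of the state.
- bot.observe(): the state, without advancing time (a new reading comes with each control period).
- bot.grab_frame(name): name is "side" or "top" or "wrist"; returns a dict with "pixels" (480x640x3 uint8, red, green, blue), "fx", "fy", "cx", "cy" (pixels), "extrinsics" (4x4, takes a point from world to camera coordinates). Camera axes: x right, y down, z forward; pixel columns grow to the right and rows downward; lengths in m; the calibration is good to about 2 mm. A picture is of the moment at which its call begins. There is no depth.
- bot.job_done(): hands the job in; it is judged then, once.
The state is a dict: "clock": time; "qpos": joint angles; "qd": joint speeds; "joint_efforts": joint torques, N m; "position": TCP position; "tool_rot": TCP orientation; "force": force on the tool from outside, world axes, zero at the start; "moment": the same for the moment, N m; "grip_width": finger opening in m; "finger_force": force on a finger pad.
Only numpy, scipy, OpenCV 4.12 (cv2) and the standard library are available. Lean on these libraries where they do the work, as an engineer would, in place of code of your own. Each camera call takes 0.05 s, during which the arm holds its last target. There are 200 camera calls.

### The job

The four small things of the coffee corner all stand in the wrong places: put each one in the middle of its own - the espresso cup on its saucer, the steel dosing cup on the weighing plate of the scale, the tamper on the black rubber tamping mat, and the green-capped spice jar in the little wooden tray. Every place is taken at first, but you may park things on the empty cork coaster. Do not tip any of them over, and leave all four standing on the right places, let go.

Things in the scene. Friction and masses are not known exactly. Their poses are not given: they have to be found in the camera images.
- cup: White espresso cup with dark dots and a ring handle, loose, 0.14 kg; bowl 63 mm across at the rim narrowing to a 44 mm foot, 55 mm high, 92 mm long with the handle. Origin at the underside, x across the handle; the handle points along -y and the bowl's axis lies 14 mm from the origin along +y. Take it across the bowl along x, near the rim. It starts on the scale or on the tamping mat.
- cup_axis (a point): Point on the axis of the espresso cup's bowl, at the height of its underside; this is the point that must come to the middle of the saucer.
- jar: Glass spice jar with a green screw cap, loose, 0.11 kg, round, 45 mm in diameter, 106 mm high, cap the top 20 mm. Origin at the centre of its underside. It starts on the scale or on the tamping mat.
- tamper: Coffee tamper, loose, 0.38 kg: round steel foot 58 mm in diameter and up to 30 mm high with an upright dark brown turned wooden grip above it, about 36 mm across at its widest, 94 mm high in all. Stands on its foot. Origin at the centre of its underside. It starts on the saucer or in the wooden tray.
- dosing_cup: Plain round steel cup without a handle, dark ground coffee to be seen inside (part of it, cannot spill), loose, 0.12 kg, 58 mm in diameter at the rim (52 mm at the foot), 50 mm high, open at the top. Origin at the centre of its underside. It starts on the saucer or in the wooden tray.
- saucer: White round saucer, fixed, 110 mm in diameter, rim 14 mm high, flat middle 68 mm across at 5 mm above its origin. Origin at the centre of its underside. Home of the espresso cup.
- scale: Flat coffee scale, fixed, 68 x 150 mm, top 18 mm above its origin: a grey weighing plate on about two thirds of its length, a black display at the rest. Origin at the centre of its underside, y along its length towards the display; the middle of the weighing plate lies at y = -20 mm, x = 0. Home of the dosing cup.
- mat: Black rubber tamping mat, a square block 90 x 90 x 18 mm with a thin grey line round its flat top, fixed. Origin at the centre of its underside, top at 18 mm. Home of the tamper.
- tray: Small square wooden tray, fixed, 88 x 88 mm outside and 76 x 76 mm inside, rim 12 mm high, floor 5 mm above its origin. Origin at the centre of its underside. Home of the spice jar.
- coaster: Round flat cork coaster, fixed, 94 mm in diameter, 6 mm thick, empty at the start: the spare spot. Origin at the centre of its underside. (Wall cabinets hang behind all these places: their fronts begin at world x = 0.61 m, 0.43 m above the worktop; keep the wrist clear of them.)
Mind the look-alikes: they are no part of the job. Leave any red look-alike of the jar alone.

How it is judged:
By the outcome, as a careful person would: the job done as asked, in the order asked, and still so for the second after the job is handed in, with the robot touching nothing.
It also fails if it takes over 131 s, if anything falls off the work surface, if the arm or the gripper's body presses on something with over 40 N, if the wrist force passes 120 N, or if a joint passes its speed limit or range.

## Working session

There is one attempt and no reset: what is moved stays moved. The work goes in short steps, Python scripts to look and compute and a shell command to move; the robot and the scene stay as the last step left them, time stands still between calls to the robot, and variables do not carry over. Pictures are saved under pics/ and viewed, at most 16 in all, crops included, and the job is handed in when it is done.

```bash
mkdir -p pics; ls; cat > h.py <<'E'
import numpy as np, cv2, json, pickle
from workcell import bot
def snap(n,tag):
    f=bot.grab_frame(n); cv2.imwrite(f'pics/{tag}.png',cv2.cvtColor(f['pixels'],cv2.COLOR_RGB2BGR)); pickle.dump(f,open(f'pics/{tag}.pkl','wb')); return f
def load(tag): return pickle.load(open(f'pics/{tag}.pkl','rb'))
def ray(f,u,v):
    E=np.array(f['extrinsics']);R=E[:3,:3];c=-R.T@E[:3,3]
    d=R.T@np.array([(u-f['cx'])/f['fx'],(v-f['cy'])/f['fy'],1]);return c,d/np.linalg.norm(d)
def onz(f,u,v,z):
    c,d=ray(f,u,v);return c+d*(z-c[2])/d[2]
def proj(f,p):
    E=np.array(f['extrinsics']);q=E[:3,:3]@np.array(p)+E[:3,3];return np.array([f['fx']*q[0]/q[2]+f['cx'],f['fy']*q[1]/q[2]+f['cy']])
def tri(obs):
    A=np.zeros((3,3));b=np.zeros(3)
    for f,u,v in obs:
        c,d=ray(f,u,v);P=np.eye(3)-np.outer(d,d);A+=P;b+=P@c
    return np.linalg.solve(A,b)
E
python3 - <<'E'
from h import *
for n in ('side','top','wrist'):
    f=snap(n,n+'0');E=np.array(f['extrinsics']);print(n,f['fx'],(-E[:3,:3].T@E[:3,3]).round(3),E[2,:3].round(2))
print({k:np.round(v,3) for k,v in bot.observe().items()})
E
```

```text
pics
side 493.80052366274765 [ 0.466 -0.693  0.652] [-0.01  0.78 -0.63]
top 460.7447951039929 [0.384 0.065 0.91 ] [ 0.09 -0.02 -1.  ]
wrist 402.6390661528628 [0.221 0.587 0.373] [ 0.24 -0.12 -0.96]
{'clock': np.float64(0.15), 'qpos': array([-1.175,  0.522, -0.036,  1.6  ,  0.021,  1.021, -0.113]), 'qd': array([ 0.   , -0.001,  0.   , -0.   ,  0.   ,  0.001, -0.001]), 'joint_efforts': array([ 2.0000e-03, -9.2739e+01,  1.9800e+00, -3.7006e+01,  1.8000e-02,
        6.0000e-03, -0.0000e+00]), 'position': array([0.281, 0.558, 0.231]), 'tool_rot': array([-3.141,  0.   ,  2.676]), 'force': array([0.111, 0.214, 1.208]), 'moment': array([-0.018, -0.038,  0.01 ]), 'finger_force': np.float64(0.0), 'grip_width': np.float64(0.086)}
```

View pics/top0.png

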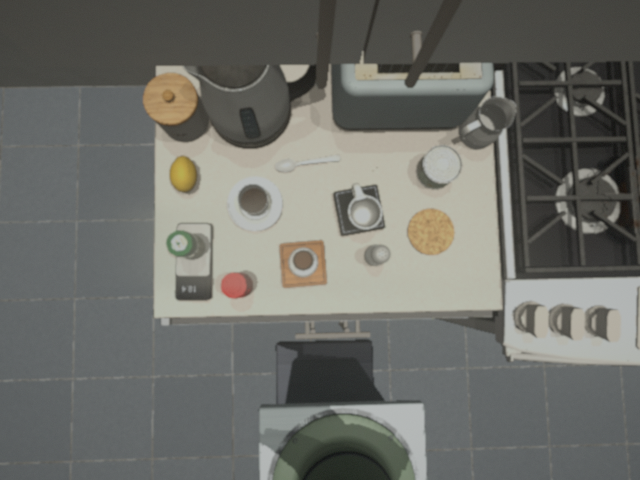

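View pics/side0.png

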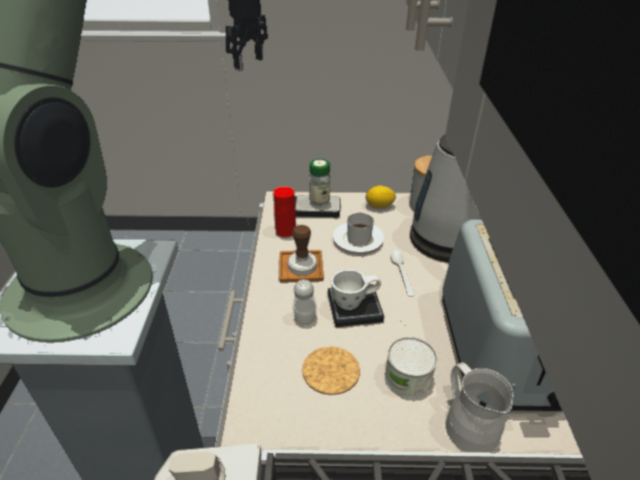

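Top view: jar (green cap) at (180,243) on the scale, dosing cup or other dark cup on the saucer at (255,200), tamper or cup in the tray (303,262), espresso cup on the mat (365,210), cork coaster empty at (431,231). The red look-alike is at (235,285), a grey shaker at (377,255). The side view shows the tamper in the tray (302,245) and the dosing cup on the saucer (360,230). I'll check the calibration against the arm and crop close.

```bash
python3 - <<'E'
from h import *
t,s,w=load('top0'),load('side0'),load('wrist0')
for n,f in (('t',t),('s',s)): print(n,f['fx'],f['cx'],f['cy'],proj(f,[.281,.558,.231]),proj(f,[0,0,0]))
def px(f,*a): return [onz(f,u,v,z).round(3) for u,v,z in a]
print('coaster',px(t,(431,231,.006)),px(s,(331,370,.006)))
print('saucer',px(t,(256,203,.014)),px(s,(358,237,.014)))
print('tray',px(t,(303,263,.012)),px(s,(301,265,.012)))
print('mat',px(t,(359.5,209.5,.018)),px(s,(355,303,.018)))
a=t['pixels'][140:310,150:470]
cv2.imwrite('pics/tc.png',cv2.cvtColor(cv2.resize(a,None,fx=2.5,fy=2.5,interpolation=cv2.INTER_CUBIC),cv2.COLOR_RGB2BGR))
a=s['pixels'][150:400,240:450]
cv2.imwrite('pics/sc.png',cv2.cvtColor(cv2.resize(a,None,fx=2.4,fy=2.4,interpolation=cv2.INTER_CUBIC),cv2.COLOR_RGB2BGR))
E
```

```text
t 460.7447951039929 315.74939678300325 241.68336657208675 [-39.95559269 364.32652452] [343.89670291 486.49421822]
s 493.80052366274765 314.85564167368625 254.1948371360965 [249.67908803  71.18205919] [ 80.03817303 289.15416697]
coaster [array([ 0.483, -0.186,  0.006])] [array([ 0.483, -0.189,  0.006])]
saucer [array([0.544, 0.159, 0.014])] [array([0.544, 0.158, 0.014])]
tray [array([0.424, 0.069, 0.012])] [array([0.425, 0.065, 0.012])]
mat [array([ 0.527, -0.044,  0.018])] [array([ 0.528, -0.047,  0.018])]
```

View pics/tc.png

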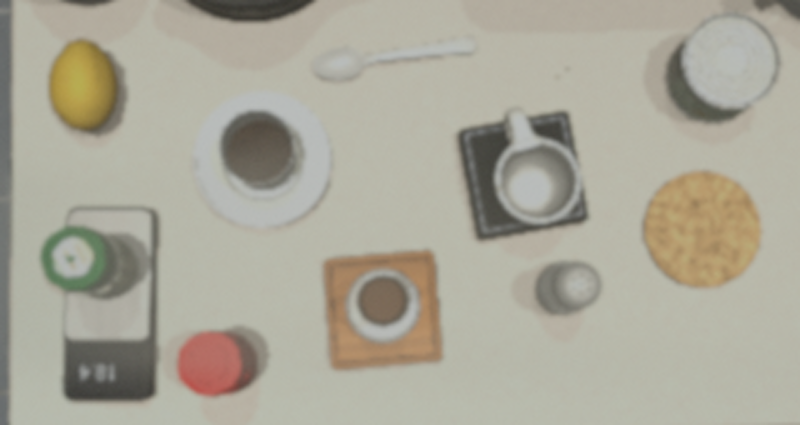

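View pics/sc.png

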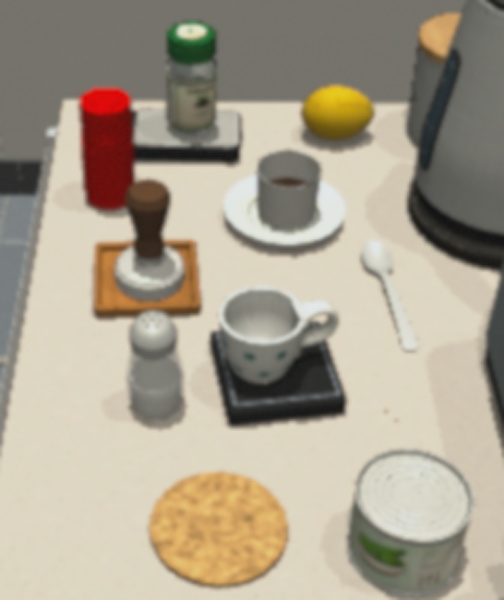

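The crops confirm the choice: the green-capped jar is on the scale (side crop (191,75)), the dosing cup on the saucer (289,190), the tamper in the tray (150,240) and the espresso cup on the mat, handle towards +x (270,335). The look-alikes to avoid are the red shaker (107,150), the salt shaker (155,365) and the white can (412,520). Now I triangulate heights and fit the poses.

```bash
python3 - <<'E'
from h import *
t,s=load('top0'),load('side0')
T=lambda x,y:(150+x/2.5-.2,140+y/2.5-.2)
S=lambda x,y:(240+x/2.4-.2,150+y/2.4-.2)
pts={'jarcap':((75,257),(191,33)),'dosrim':((260,150),(289,172)),'cuprim':((538,180),(261,318)),'tampertop':((384,298),(148,190)),
'saucer':((263,160),(284,210)),'coaster':((702,229),(218,527)),'tray':((382,309.5),(147,275)),'mat_L':((460,129),(305,330)),'mat_R':((567,113),(343,405)),'mat_rb':((586,217),(236,410)),
'mat_lb':((478,238),(211,333)),'redtop':((211,363),(107,100)),'salttop':((578,286),(153,318)),'scale_fr':((155,208),(242,113))}
for k,(a,b) in pts.items():
    ta,sb=T(*a),S(*b);p=tri([(t,*ta),(s,*sb)])
    print(k,p.round(4),'err',np.abs(proj(t,p)-ta).max().round(1))
print('scale corners z.018',[onz(t,*T(*c),.018).round(3) for c in((68,208),(155,208),(155,400),(66,400))])
print('tray corners z.012',[onz(t,*T(*c),.012).round(3) for c in((323,260),(434,251),(441,360),(331,368))])
print('mat corners z.018',[onz(t,*T(*c),.018).round(3) for c in((460,129),(567,113),(586,217),(478,238))])
E
```

```text
jarcap [0.4589 0.2771 0.1253] err 0.3
dosrim [0.5449 0.1589 0.0538] err 1.0
cuprim [ 0.5142 -0.0476  0.0687] err 0.0
tampertop [0.4276 0.0679 0.0995] err 0.0
saucer [0.544  0.1613 0.0106] err 0.5
coaster [ 0.4827 -0.1861  0.0032] err 0.1
tray [0.4242 0.07   0.0095] err 0.4
mat_L [0.5593 0.005  0.0101] err 2.9
mat_R [ 0.5761 -0.08    0.0122] err 0.0
mat_rb [ 0.4944 -0.0912  0.0169] err 1.1
mat_lb [ 0.4781 -0.0063  0.0147] err 0.3
redtop [0.3861 0.1883 0.1078] err 0.8
salttop [ 0.435  -0.0711  0.0886] err 0.7
scale_fr [0.5031 0.2353 0.0656] err 2.2
scale corners z.018 [array([0.507, 0.312, 0.018]), array([0.506, 0.245, 0.018]), array([0.357, 0.245, 0.018]), array([0.359, 0.312, 0.018])]
tray corners z.012 [array([0.463, 0.115, 0.012]), array([0.468, 0.028, 0.012]), array([0.383, 0.025, 0.012]), array([0.379, 0.11 , 0.012])]
mat corners z.018 [array([0.564, 0.006, 0.018]), array([ 0.575, -0.079,  0.018]), array([ 0.492, -0.091,  0.018]), array([ 0.477, -0.006,  0.018])]
```

```bash
python3 -m crank '{"travel":[[1.3,-4.5,0],[2.6,-9,0],[3.9,-13.5,0],[5.2,-18,0],[6.5,-22.5,0]],"turn":[[0,0,5.34],[0,0,10.68],[0,0,16.02],[0,0,21.36],[0,0,26.7]],"gripper":[0,0,0,0,0]}' 40
python3 -m crank '{"travel":[[1.3,-4.5,0],[2.6,-9,0],[3.9,-13.5,0],[5.2,-18,0],[6.5,-22.5,0]],"turn":[[0,0,0],[0,0,0],[0,0,0],[0,0,0],[0,0,0]],"gripper":[0,0,0,0,0]}'
python3 -m crank '{"travel":[[1,-3,0],[1.5,-3.9,0],[1.5,-3.9,0],[1.5,-3.9,0],[1.5,-3.9,0]],"turn":[[0,0,0],[0,0,0],[0,0,0],[0,0,0],[0,0,0]],"gripper":[0,0,0,0,0]}'
python3 - <<'E'
from h import *
snap('wrist','w1');o=bot.observe();print(o['position'].round(4),o['tool_rot'].round(3),o['qpos'].round(2))
E
```

```text
clock: 0.65
position: [0.3459, 0.3315, 0.2312]
tool_rot: [-3.141, 0.0, -3.137]
force: [2.0, 0.5, -0.4]
grip_width: 0.0854
finger_force: 0.0
clock: 1.15
position: [0.4108, 0.1065, 0.2314]
tool_rot: [3.141, 0.0, -3.141]
force: [1.6, 1.2, -0.8]
grip_width: 0.0852
finger_force: 0.0
clock: 1.65
position: [0.4254, 0.0707, 0.2312]
tool_rot: [3.141, -0.0, -3.139]
force: [-0.2, -0.5, 0.2]
grip_width: 0.0851
finger_force: 0.0
[0.4254 0.0706 0.2312] [ 3.141 -0.    -3.14 ] [-0.34  0.21  0.04  2.08 -0.01  0.85  1.28]
```

View pics/w1.png

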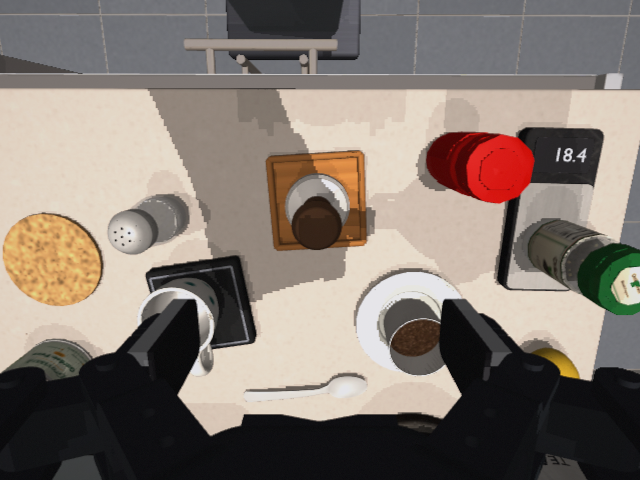

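The wrist picture from above shows the tamper in the tray, knob at (317,224) and foot at (318,206). The coaster is at (52,259), the saucer with dosing cup at (412,322), the cup on the mat at (180,320), and the jar on the scale with its cap at (612,280).

```bash
python3 - <<'E'
from h import *
t,s,w=load('top0'),load('side0'),load('w1')
p=lambda *a:[onz(w,*x).round(4) for x in a]
print('knob z.09',p((317,222,.09)),'foot z.015',p((318,206,.015)))
q=p((267,157,.012),(362,151,.012),(367,244,.012),(273,250,.012));print('tray',np.mean(q,0),q)
print('coaster',p((52,259,.006)))
print('saucer .014',p((411.5,321,.014)))
print('mat far corners',p((147,270,.018),(240,256,.018),(255,343,.018)))
print('scale',p((527,128,.018),(604,129,.018),(500,289,.018)))
print('cup rim',p((181,319,.073)),'dos rim',p((418,337,.055)))
T=lambda x,y:(150+x/2.5-.2,140+y/2.5-.2)
print('handle tip top0',onz(t,*T(517,113),.055),'rim',onz(t,*T(538,180),.073))
print(tri([(t,*T(384,298)),(w,318,222),(s,301.5,229)]))
g=w['pixels'];cv2.imwrite('pics/w1c.png',cv2.cvtColor(cv2.resize(g[100:380,100:500],None,fx=2,fy=2,interpolation=cv2.INTER_CUBIC),cv2.COLOR_RGB2BGR))
E
```

```text
knob z.09 [array([0.4242, 0.0686, 0.09  ])] foot z.015 [array([0.4267, 0.0692, 0.015 ])]
tray [0.423575 0.06855  0.012   ] [array([0.3836, 0.0242, 0.012 ]), array([0.3782, 0.1078, 0.012 ]), array([0.4632, 0.1151, 0.012 ]), array([0.4693, 0.0271, 0.012 ])]
coaster [array([ 0.4805, -0.1855,  0.006 ])]
saucer .014 [array([0.5411, 0.1611, 0.014 ])]
mat far corners [array([ 0.4872, -0.0904,  0.018 ]), array([ 0.4733, -0.0029,  0.018 ]), array([0.5632, 0.0075, 0.018 ])]
scale [array([0.3584, 0.2472, 0.018 ]), array([0.359, 0.313, 0.018]), array([0.5056, 0.2419, 0.018 ])]
cup rim [array([ 0.5097, -0.0425,  0.073 ])] dos rim [array([0.5357, 0.1573, 0.055 ])]
handle tip top0 [ 0.56764773 -0.03515597  0.055     ] rim [ 0.51346844 -0.04701691  0.073     ]
[0.42594087 0.06890198 0.09755501]
```

View pics/w1c.png

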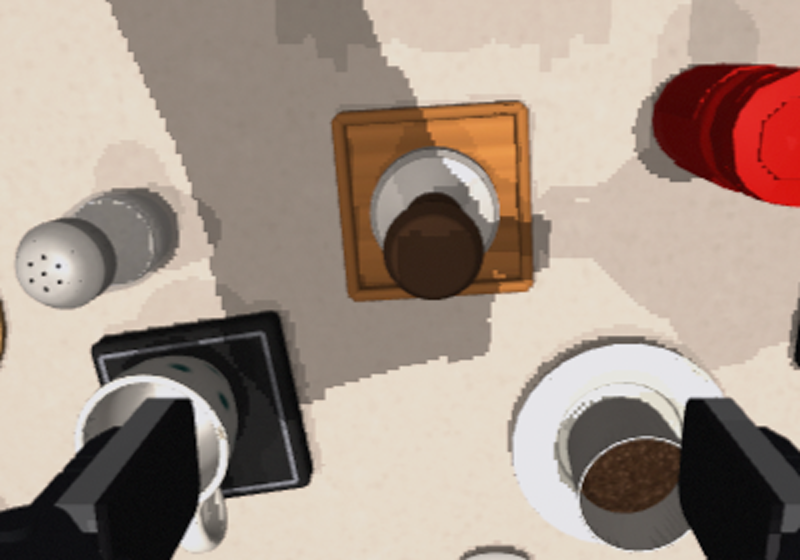

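```bash
python3 -m crank '{"travel":[[0,-0.2,-4.5],[0,-0.2,-9],[0,-0.2,-13.5],[0,-0.2,-16.5],[0,-0.2,-17.5]],"turn":[[0,0,0],[0,0,0],[0,0,0],[0,0,0],[0,0,0]],"gripper":[0,0,0,0,0]}'
python3 -m crank '{"travel":[[0,0,0],[0,0,0],[0,0,0],[0,0,0],[0,0,0]],"turn":[[0,0,0],[0,0,0],[0,0,0],[0,0,0],[0,0,0]],"gripper":[0.2,0.4,0.6,0.8,1]}' 50
python3 -m crank '{"travel":[[0,0,0],[0,0,0],[0,0,0.5],[0,0,1.5],[0,0,3]],"turn":[[0,0,0],[0,0,0],[0,0,0],[0,0,0],[0,0,0]],"gripper":[1,1,1,1,1]}' 50
```

```text
clock: 2.2
position: [0.4242, 0.0679, 0.054]
tool_rot: [-3.141, -0.004, -3.14]
force: [-0.7, 0.1, 1.0]
grip_width: 0.0853
finger_force: 0.0
clock: 2.7
position: [0.4267, 0.068, 0.0577]
tool_rot: [3.141, 0.003, -3.141]
force: [-1.4, 2.1, 14.8]
grip_width: 0.0343
finger_force: 48.2
clock: 3.2
position: [0.4254, 0.0672, 0.0871]
tool_rot: [-3.141, -0.001, -3.142]
force: [0.0, 0.1, -4.1]
grip_width: 0.0342
finger_force: 50.3
```

```bash
python3 -m crank '{"travel":[[0,0,4],[0,-0.5,8],[0.8,-4.5,10],[1.7,-9,10],[2.7,-13.5,10]],"turn":[[0,0,0],[0,0,0],[0,0,0],[0,0,0],[0,0,0]],"gripper":[1,1,1,1,1]}'
python3 -m crank '{"travel":[[1,-4.2,0],[2,-8.2,0],[2.9,-11.2,0],[2.9,-12,-2],[2.9,-12,-5]],"turn":[[0,0,0],[0,0,0],[0,0,0],[0,0,0],[0,0,0]],"gripper":[1,1,1,1,1]}'
python3 -m crank '{"travel":[[0,0,-3],[0,0,-5.5],[0,0,-7],[0,0,-7.6],[0,0,-7.6]],"turn":[[0,0,0],[0,0,0],[0,0,0],[0,0,0],[0,0,0]],"gripper":[1,1,1,1,1]}'
```

```text
clock: 3.7
position: [0.4529, -0.0691, 0.1882]
tool_rot: [3.141, 0.002, -3.14]
force: [1.8, 1.2, -4.1]
grip_width: 0.0343
finger_force: 51.3
clock: 4.2
position: [0.4823, -0.1898, 0.1376]
tool_rot: [-3.14, 0.003, 3.139]
force: [1.3, 0.9, -4.6]
grip_width: 0.034
finger_force: 51.4
clock: 4.7
position: [0.4815, -0.1875, 0.0605]
tool_rot: [3.141, -0.001, -3.141]
force: [0.2, 0.2, -4.1]
grip_width: 0.034
finger_force: 51.4
```

```bash
python3 -m crank '{"travel":[[0,0,-0.2],[0,0,-0.3],[0,0,-0.3],[0,0,-0.3],[0,0,-0.3]],"turn":[[0,0,0],[0,0,0],[0,0,0],[0,0,0],[0,0,0]],"gripper":[1,1,0.7,0.35,0]}'
python3 -m crank '{"travel":[[0,0,0],[0,0,0],[0,0,4],[0,0,8.5],[0,0,13]],"turn":[[0,0,0],[0,0,0],[0,0,0],[0,0,0],[0,0,0]],"gripper":[0,0,0,0,0]}'
python3 -m crank '{"travel":[[-0.2,4.6,2],[-0.4,9.3,4],[-0.6,14,4],[-0.9,18.7,4],[-1.1,23.4,4]],"turn":[[0,0,0],[0,0,0],[0,0,0],[0,0,0],[0,0,0]],"gripper":[0,0,0,0,0]}'
python3 -m crank '{"travel":[[-0.2,4.7,0],[-0.5,9.4,0],[-0.7,14.1,0],[-0.9,16.5,0],[-0.9,16.5,0]],"turn":[[0,0,0],[0,0,0],[0,0,0],[0,0,0],[0,0,0]],"gripper":[0,0,0,0,0]}'
python3 - <<'E'
from h import *
snap('wrist','w2');snap('top','t2');o=bot.observe();print(o['position'].round(4),o['tool_rot'].round(3))
t=load('t2')['pixels'][140:310,150:470];w=cv2.resize(load('w2')['pixels'],(560,420))
c=np.zeros((600,800,3),np.uint8);c[:420,:560]=w;c[425:595,:320]=t
cv2.imwrite('pics/c2.png',c[...,::-1])
E
```

```text
clock: 5.2
position: [0.4822, -0.1877, 0.058]
tool_rot: [-3.141, 0.001, -3.141]
force: [-0.0, 0.2, -0.8]
grip_width: 0.0622
finger_force: 0.0
clock: 5.7
position: [0.4813, -0.1876, 0.1888]
tool_rot: [3.141, -0.001, -3.142]
force: [0.1, 0.8, -0.5]
grip_width: 0.0852
finger_force: 0.0
clock: 6.2
position: [0.4703, 0.0482, 0.2277]
tool_rot: [3.141, 0.001, -3.142]
force: [0.2, 0.3, -0.2]
grip_width: 0.0854
finger_force: 0.0
clock: 6.7
position: [0.4608, 0.215, 0.2271]
tool_rot: [3.141, -0.0, -3.136]
force: [0.7, -1.1, 0.2]
grip_width: 0.0853
finger_force: 0.0
[0.4616 0.2112 0.2272] [-3.141 -0.    -3.141]
```

View pics/c2.png

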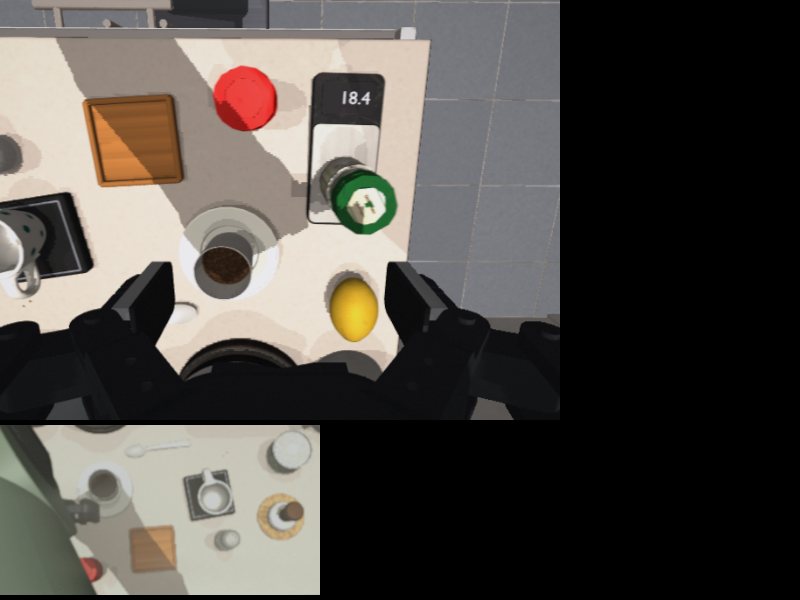

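The tamper stands on the coaster; the tray is empty. The jar cap is at (416,231) in the full wrist picture, the tray centred near (152,160), the saucer near (262,289). I undershot along y, so I measure and continue.

```bash
python3 - <<'E'
from h import *
t,w,w1,s=load('top0'),load('w2'),load('w1'),load('side0')
k=640/560
p=lambda *a:[onz(w,x*k,y*k,z).round(4) for x,y,z in a]
print('jarcap',p((364,202,.124)),'dosrim',p((227,259,.055)))
print('jar tri',tri([(t,179.6,242.6),(w,364*k,202*k),(s,319.4,163.6)]))
print('dos tri',tri([(w,227*k,259*k),(t,253.8,199.8),(s,360.2,221.5)]))
q=p((84,103,.012),(172,95,.012),(183,180,.012),(97,187,.012));print('tray',np.mean(q,0))
print('scale corners',p((313,74,.018),(384,76,.018),(308,221,.018),(312,126,.018)))
print('saucer',p((229,256,.014)))
E
```

```text
jarcap [array([0.4562, 0.2754, 0.124 ])] dosrim [array([0.5309, 0.1648, 0.055 ])]
jar tri [0.45803001 0.27651039 0.12501585]
dos tri [0.54228026 0.16218751 0.047629  ]
tray [0.424525 0.06955  0.012   ]
scale corners [array([0.3598, 0.2458, 0.018 ]), array([0.3611, 0.3125, 0.018 ]), array([0.5038, 0.245 , 0.018 ]), array([0.4072, 0.2463, 0.018 ])]
saucer [array([0.5452, 0.1607, 0.014 ])]
```

```bash
python3 -m crank '{"travel":[[-0.3,4,0],[-0.45,6.5,0],[-0.45,6.5,0],[-0.45,6.5,-3],[-0.45,6.5,-7]],"turn":[[0,0,0],[0,0,0],[0,0,0],[0,0,0],[0,0,0]],"gripper":[0,0,0,0,0]}'
python3 -m crank '{"travel":[[0,0,-4],[0,0,-7],[0,0,-9],[0,0,-9.1],[0,0,-9.1]],"turn":[[0,0,0],[0,0,0],[0,0,0],[0,0,0],[0,0,0]],"gripper":[0,0,0,0,0]}'
python3 -m crank '{"travel":[[0,0,0],[0,0,0],[0,0,0],[0,0,0],[0,0,0]],"turn":[[0,0,0],[0,0,0],[0,0,0],[0,0,0],[0,0,0]],"gripper":[0.2,0.4,0.6,0.8,1]}' 35
python3 -m crank '{"travel":[[0,0,0],[0,0,0],[0,0,0.5],[0,0,1.5],[0,0,3]],"turn":[[0,0,0],[0,0,0],[0,0,0],[0,0,0],[0,0,0]],"gripper":[1,1,1,1,1]}'
```

```text
clock: 7.3
position: [0.4587, 0.2752, 0.1579]
tool_rot: [3.14, 0.003, 3.14]
force: [1.0, -0.3, -1.2]
grip_width: 0.0855
finger_force: 0.0
clock: 7.8
position: [0.4577, 0.2752, 0.0667]
tool_rot: [-3.141, -0.0, 3.14]
force: [0.6, -0.0, 0.4]
grip_width: 0.0855
finger_force: 0.0
clock: 8.3
position: [0.4578, 0.2766, 0.0673]
tool_rot: [3.141, 0.001, -3.142]
force: [-0.8, -1.5, 10.2]
grip_width: 0.0448
finger_force: 32.6
clock: 8.8
position: [0.4569, 0.2763, 0.0969]
tool_rot: [-3.141, -0.001, -3.141]
force: [-0.3, -0.7, -0.3]
grip_width: 0.0449
finger_force: 34.7
```

```bash
python3 -m crank '{"travel":[[0,0,4.5],[0,0,9],[-0.7,-4.4,9],[-1.4,-8.8,9],[-2.1,-13.2,9]],"turn":[[0,0,0],[0,0,0],[0,0,0],[0,0,0],[0,0,0]],"gripper":[1,1,1,1,1]}'
python3 -m crank '{"travel":[[-0.7,-4.2,0],[-1.2,-7.5,0],[-1.2,-7.5,0],[-1.2,-7.5,-4],[-1.2,-7.5,-8]],"turn":[[0,0,0],[0,0,0],[0,0,0],[0,0,0],[0,0,0]],"gripper":[1,1,1,1,1]}'
python3 -m crank '{"travel":[[0,0,-2.5],[0,0,-4],[0,0,-4.9],[0,0,-5.1],[0,0,-5.1]],"turn":[[0,0,0],[0,0,0],[0,0,0],[0,0,0],[0,0,0]],"gripper":[1,1,1,1,1]}'
python3 -m crank '{"travel":[[0,0,-0.2],[0,0,-0.2],[0,0,-0.2],[0,0,-0.2],[0,0,-0.2]],"turn":[[0,0,0],[0,0,0],[0,0,0],[0,0,0],[0,0,0]],"gripper":[1,1,0.7,0.35,0]}'
python3 -m crank '{"travel":[[0,0,0],[0,0,0],[0,0,4],[0,0,8.5],[0,0,13]],"turn":[[0,0,0],[0,0,0],[0,0,0],[0,0,0],[0,0,0]],"gripper":[0,0,0,0,0]}'
```

```text
clock: 9.3
position: [0.4357, 0.143, 0.1873]
tool_rot: [3.141, 0.001, -3.141]
force: [0.9, -0.3, -1.5]
grip_width: 0.0445
finger_force: 35.0
clock: 9.8
position: [0.4254, 0.0698, 0.1068]
tool_rot: [3.14, 0.004, 3.141]
force: [1.4, 0.7, -1.3]
grip_width: 0.0446
finger_force: 35.0
clock: 10.3
position: [0.4245, 0.0696, 0.0558]
tool_rot: [3.141, 0.0, -3.141]
force: [0.7, 0.3, -0.2]
grip_width: 0.0446
finger_force: 35.0
clock: 10.8
position: [0.4245, 0.0695, 0.0537]
tool_rot: [3.141, 0.001, -3.141]
force: [-0.6, -0.3, -0.1]
grip_width: 0.0682
finger_force: 0.0
clock: 11.3
position: [0.4237, 0.0692, 0.1848]
tool_rot: [-3.141, -0.001, -3.141]
force: [1.2, -0.5, -0.5]
grip_width: 0.0854
finger_force: 0.0
```

```bash
python3 -m crank '{"travel":[[2.5,1.9,1],[5,3.8,1],[7.5,5.7,1],[10,7.6,1],[10,7.6,1]],"turn":[[0,0,0],[0,0,0],[0,0,0],[0,0,0],[0,0,0]],"gripper":[0,0,0,0,0]}'
python3 - <<'E'
from h import *
f=snap('wrist','w3');snap('side','s3');o=bot.observe();print(o['position'].round(4),o['tool_rot'].round(3))
w=cv2.resize(f['pixels'],(800,600));cv2.imwrite('pics/c3.png',w[...,::-1])
E
```

```text
clock: 11.8
position: [0.5262, 0.1479, 0.1929]
tool_rot: [3.141, 0.001, -3.139]
force: [-0.6, 0.7, -0.4]
grip_width: 0.0854
finger_force: 0.0
[0.5239 0.1454 0.1928] [-3.141e+00 -1.000e-03 -3.141e+00]
```

View pics/c3.png

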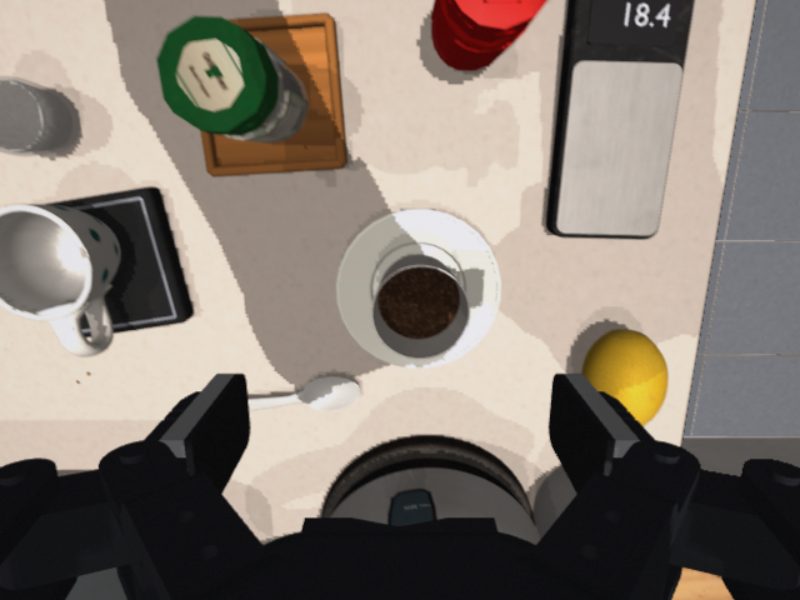

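The jar stands in the tray. The dosing cup's rim circle is centred at (420,313), the saucer at (418,288) and the bare weighing plate at (617,148), all in the 800-px picture.

```bash
python3 - <<'E'
from h import *
t,w,s=load('top0'),load('w3'),load('side0')
k=1/1.25
p=lambda *a:[onz(w,x*k,y*k,z).round(4) for x,y,z in a]
print('dos',p((420.5,313,.055)),'saucer',p((418.5,288,.014)))
print('dos tri',tri([(w,420.5*k,313*k),(t,253.8,199.8),(s,360.2,221.5)]),tri([(w,420.5*k,313*k),(s,360.2,221.5)]))
print('plate',p((573,62,.018),(683,62,.018),(657,237,.018),(555,234,.018)))
print('cup rim',p((45,262,.073)),'handle',p((93,335,.05)))
a=s['pixels']
j=load('s3')
E
```

```text
dos [array([0.5455, 0.1601, 0.055 ])] saucer [array([0.541 , 0.1605, 0.014 ])]
dos tri [0.54529845 0.15956113 0.05345446] [0.54648791 0.16024443 0.05308941]
plate [array([0.4047, 0.2481, 0.018 ]), array([0.4046, 0.3118, 0.018 ]), array([0.5063, 0.3108, 0.018 ]), array([0.5046, 0.2461, 0.018 ])]
cup rim [array([ 0.5122, -0.0396,  0.073 ])] handle [array([ 0.5612, -0.0354,  0.05  ])]
```

```bash
python3 -m crank '{"travel":[[2.1,1.4,-2],[2.1,1.4,-6.5],[2.1,1.4,-11],[2.1,1.4,-15],[2.1,1.4,-17.8]],"turn":[[0,0,0],[0,0,0],[0,0,0],[0,0,0],[0,0,0]],"gripper":[0,0,0,0,0]}'
python3 -m crank '{"travel":[[0,0,0],[0,0,0],[0,0,0],[0,0,0],[0,0,0]],"turn":[[0,0,0],[0,0,0],[0,0,0],[0,0,0],[0,0,0]],"gripper":[0,0.2,0.4,0.7,1]}' 35
python3 -m crank '{"travel":[[0,0,0],[0,0,0],[0,0,0.5],[0,0,1.5],[0,0,3]],"turn":[[0,0,0],[0,0,0],[0,0,0],[0,0,0],[0,0,0]],"gripper":[1,1,1,1,1]}'
```

```text
clock: 12.4
position: [0.5436, 0.1582, 0.0131]
tool_rot: [-3.14, -0.002, 3.141]
force: [1.0, -0.3, -0.1]
grip_width: 0.0853
finger_force: 0.0
clock: 12.9
position: [0.5463, 0.1596, 0.0174]
tool_rot: [3.141, 0.003, 3.142]
force: [-1.7, 0.2, 9.1]
grip_width: 0.0553
finger_force: 35.2
clock: 13.4
position: [0.5451, 0.1593, 0.0465]
tool_rot: [-3.142, -0.0, -3.141]
force: [0.4, -0.7, -2.0]
grip_width: 0.0559
finger_force: 37.4
```

```bash
python3 -m crank '{"travel":[[0,0,3],[0,0,6],[-2.5,3.2,6],[-5,6.5,6],[-7.5,9.7,6]],"turn":[[0,0,0],[0,0,0],[0,0,0],[0,0,0],[0,0,0]],"gripper":[1,1,1,1,1]}'
python3 -m crank '{"travel":[[-1.7,2.2,0],[-1.7,2.2,-2],[-1.7,2.2,-5],[-1.7,2.2,-7.2],[-1.7,2.2,-7.5]],"turn":[[0,0,0],[0,0,0],[0,0,0],[0,0,0],[0,0,0]],"gripper":[1,1,1,1,1]}'
python3 -m crank '{"travel":[[0,0,0],[0,0,-0.2],[0,0,-0.2],[0,0,-0.2],[0,0,-0.2]],"turn":[[0,0,0],[0,0,0],[0,0,0],[0,0,0],[0,0,0]],"gripper":[1,1,1,0.6,0.2]}'
python3 -m crank '{"travel":[[0,0,0],[0,0,0],[0,0,4],[0,0,8.5],[0,0,13]],"turn":[[0,0,0],[0,0,0],[0,0,0],[0,0,0],[0,0,0]],"gripper":[0,0,0,0,0]}'
```

```text
clock: 13.9
position: [0.4696, 0.2575, 0.107]
tool_rot: [3.14, 0.001, 3.141]
force: [0.2, 0.0, -1.8]
grip_width: 0.0556
finger_force: 37.6
clock: 14.4
position: [0.4529, 0.2787, 0.0301]
tool_rot: [-3.142, -0.001, -3.141]
force: [-7.2, -0.7, 21.9]
grip_width: 0.0556
finger_force: 38.7
clock: 14.9
position: [0.4538, 0.2787, 0.0296]
tool_rot: [3.141, 0.001, 3.142]
force: [0.8, 0.5, 0.1]
grip_width: 0.0677
finger_force: 0.0
clock: 15.4
position: [0.4529, 0.2781, 0.1598]
tool_rot: [-3.141, -0.001, -3.141]
force: [-0.3, 0.3, -0.1]
grip_width: 0.0853
finger_force: 0.0
```

```bash
python3 -m crank '{"travel":[[0.5,-4.6,2],[1.1,-9.2,4],[1.7,-13.8,4],[2.2,-18.4,4],[2.8,-23,4]],"turn":[[0,0,1.8],[0,0,3.6],[0,0,5.4],[0,0,7.2],[0,0,9]],"gripper":[0,0,0,0,0]}'
python3 -m crank '{"travel":[[0.6,-4.6,0],[1.2,-9.3,0],[1.2,-9.3,0],[1.2,-9.3,0],[1.2,-9.3,0]],"turn":[[0,0,0],[0,0,0],[0,0,0],[0,0,0],[0,0,0]],"gripper":[0,0,0,0,0]}'
python3 - <<'E'
from h import *
f=snap('wrist','w4');g=snap('side','s4');o=bot.observe();print(o['position'].round(4),o['tool_rot'].round(3))
c=np.zeros((600,800,3),np.uint8);c[:480,:640]=f['pixels'];cv2.imwrite('pics/c4.png',c[...,::-1])
E
```

```text
clock: 15.9
position: [0.4811, 0.0465, 0.1987]
tool_rot: [3.142, 0.001, -2.983]
force: [1.0, 0.8, 0.3]
grip_width: 0.0851
finger_force: 0.0
clock: 16.4
position: [0.4931, -0.0438, 0.1983]
tool_rot: [3.141, -0.0, -2.983]
force: [-0.1, 0.3, 0.2]
grip_width: 0.0857
finger_force: 0.0
[ 0.4932 -0.0435  0.1983] [ 3.141  0.    -2.983]
```

View pics/c4.png

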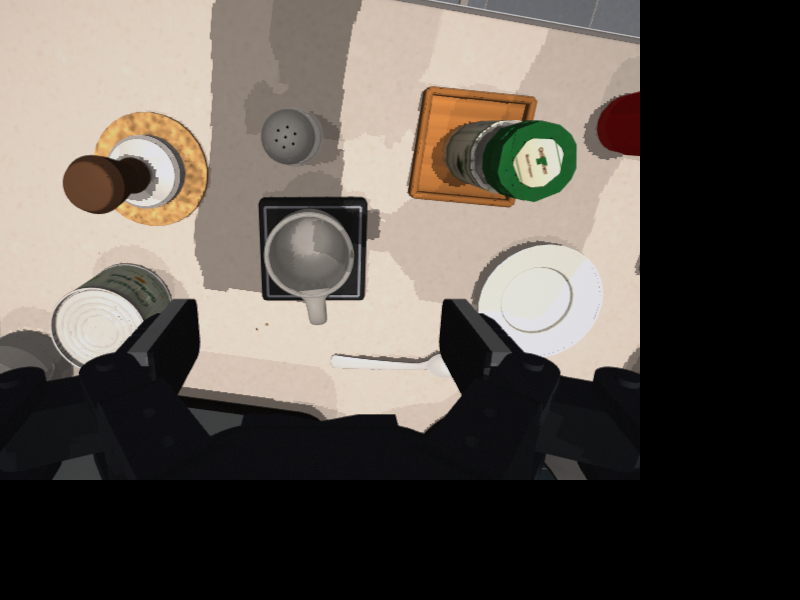

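Cup rim centred at (309,254) on the mat, whose centre is (313,248), with the handle tip at (317,318). The jar is in the tray, the tamper on the coaster, and the saucer is free at (540,299).

```bash
python3 - <<'E'
from h import *
t,w,s=load('top0'),load('w4'),load('side0')
r=onz(w,309.5,254,.073);h=onz(w,317,312,.055);print(r,h,np.degrees(np.arctan2(*(h-r)[[1,0]])))
print('tri',tri([(w,309.5,254),(s,348.6,282.3)]),tri([(w,309.5,254),(s,348.6,282.3),(t,365,211.8)]))
q=[onz(w,u,v,.018) for u,v in((260,198),(367,199),(367,299),(261,299))];print('mat',np.mean(q,0))
print('saucer',onz(w,540.5,300,.014),'flat',onz(w,536,299.5,.005))
E
```

```text
[ 0.5119685  -0.04806803  0.073     ] [ 0.56324647 -0.03472941  0.055     ] 14.580864630995555
tri [ 0.51384823 -0.04784879  0.0686587 ] [ 0.51397305 -0.04772133  0.06851527]
mat [ 0.52578802 -0.04353208  0.018     ]
saucer [0.54060359 0.1601789  0.014     ] flat [0.54389876 0.16196251 0.005     ]
```

```bash
python3 -m crank '{"travel":[[2.05,-0.4,-1],[2.05,-0.4,-5],[2.05,-0.4,-9.5],[2.05,-0.4,-14],[2.05,-0.4,-16.4]],"turn":[[0,0,2],[0,0,4],[0,0,4],[0,0,4],[0,0,4]],"gripper":[0,0,0,0,0]}'
python3 -m crank '{"travel":[[0,0,0],[0,0,0],[0,0,0],[0,0,0],[0,0,0]],"turn":[[0,0,0],[0,0,0],[0,0,0],[0,0,0],[0,0,0]],"gripper":[0,0.2,0.4,0.7,1]}' 35
python3 -m crank '{"travel":[[0,0,0],[0,0,0],[0,0,0.5],[0,0,1.5],[0,0,3]],"turn":[[0,0,0],[0,0,0],[0,0,0],[0,0,0],[0,0,0]],"gripper":[1,1,1,1,1]}'
```

```text
clock: 17.0
position: [0.5123, -0.0474, 0.0313]
tool_rot: [3.141, -0.003, -2.913]
force: [0.5, -0.3, 0.8]
grip_width: 0.0854
finger_force: 0.0
clock: 17.5
position: [0.5149, -0.0483, 0.0363]
tool_rot: [-3.141, 0.003, -2.914]
force: [-1.1, 1.5, 4.5]
grip_width: 0.0603
finger_force: 36.6
clock: 18.0
position: [0.5137, -0.0486, 0.0655]
tool_rot: [-3.142, 0.0, -2.915]
force: [-0.2, -0.4, -1.8]
grip_width: 0.0602
finger_force: 38.1
```

```bash
python3 -m crank '{"travel":[[0,0,3],[0.2,1.5,6],[0.8,5.9,6],[1.4,10.3,6],[2,14.7,6]],"turn":[[0,0,0],[0,0,0],[0,0,0],[0,0,0],[0,0,0]],"gripper":[1,1,1,1,1]}'
python3 -m crank '{"travel":[[0.7,4.2,0],[0.9,6.1,-1],[0.9,6.1,-4],[0.9,6.1,-7],[0.9,6.1,-8.5]],"turn":[[0,0,0],[0,0,0],[0,0,0],[0,0,0],[0,0,0]],"gripper":[1,1,1,1,1]}'
python3 -m crank '{"travel":[[0,0,-0.5],[0,0,-1],[0,0,-1.4],[0,0,-1.5],[0,0,-1.5]],"turn":[[0,0,0],[0,0,0],[0,0,0],[0,0,0],[0,0,0]],"gripper":[1,1,1,1,1]}'
python3 - <<'E'
from h import *
snap('side','s5')
E
```

```text
clock: 18.5
position: [0.5341, 0.1, 0.1261]
tool_rot: [3.141, 0.002, -2.915]
force: [0.8, -0.3, -1.7]
grip_width: 0.0597
finger_force: 38.4
clock: 19.0
position: [0.542, 0.1589, 0.0381]
tool_rot: [-3.141, -0.002, -2.914]
force: [0.8, 0.0, -1.4]
grip_width: 0.0601
finger_force: 38.4
clock: 19.5
position: [0.543, 0.1594, 0.0248]
tool_rot: [3.142, 0.001, -2.915]
force: [0.2, -0.1, -0.9]
grip_width: 0.0602
finger_force: 38.4
```

```bash
python3 -m crank '{"travel":[[0,0,-0.2],[0,0,-0.3],[0,0,-0.3],[0,0,-0.3],[0,0,-0.3]],"turn":[[0,0,0],[0,0,0],[0,0,0],[0,0,0],[0,0,0]],"gripper":[1,1,1,0.6,0.2]}'
python3 -m crank '{"travel":[[0,0,0],[0,0,0],[0,0,4],[0,0,8.5],[0,0,13]],"turn":[[0,0,0],[0,0,0],[0,0,0],[0,0,0],[0,0,0]],"gripper":[0,0,0,0,0]}'
python3 -m crank '{"travel":[[-0.8,-4.6,4],[-1.6,-9.2,6],[-2.4,-13.8,6],[-3.2,-18.4,6],[-4,-23,6]],"turn":[[0,0,-2.6],[0,0,-5.2],[0,0,-7.8],[0,0,-10.4],[0,0,-13]],"gripper":[0,0,0,0,0]}'
python3 -m crank '{"travel":[[-0.8,-4.6,0],[-1.6,-9.2,0],[-2.1,-11.8,0],[-2.1,-11.8,0],[-2.1,-11.8,0]],"turn":[[0,0,0],[0,0,0],[0,0,0],[0,0,0],[0,0,0]],"gripper":[0,0,0,0,0]}'
python3 - <<'E'
from h import *
f=snap('wrist','w6');g=snap('side','s6');t=snap('top','t6');o=bot.observe();print(o['position'].round(4),o['tool_rot'].round(3))
c=np.zeros((600,800,3),np.uint8);c[:300,:400]=cv2.resize(f['pixels'],(400,300));c[300:,:504]=cv2.resize(g['pixels'][150:400,240:450],(504,600))[:300];c[:300,400:]=cv2.resize(t['pixels'][140:320,160:400],(400,300));cv2.imwrite('pics/c6.png',c[...,::-1])
E
```

```text
clock: 20.05
position: [0.5433, 0.1596, 0.0222]
tool_rot: [3.141, 0.002, -2.915]
force: [-0.2, -0.0, -0.1]
grip_width: 0.0683
finger_force: 0.0
clock: 20.55
position: [0.5423, 0.1592, 0.1525]
tool_rot: [-3.141, -0.001, -2.915]
force: [0.7, 0.8, 0.0]
grip_width: 0.0852
finger_force: 0.0
clock: 21.05
position: [0.5023, -0.0715, 0.2117]
tool_rot: [3.142, 0.001, 3.14]
force: [1.5, -0.7, -0.3]
grip_width: 0.0855
finger_force: 0.0
clock: 21.55
position: [0.4818, -0.1878, 0.2111]
tool_rot: [3.141, -0.0, 3.141]
force: [0.3, 0.4, 0.4]
grip_width: 0.0855
finger_force: 0.0
[ 0.4822 -0.1866  0.2112] [ 3.141 -0.    -3.14 ]
```

View pics/c6.png

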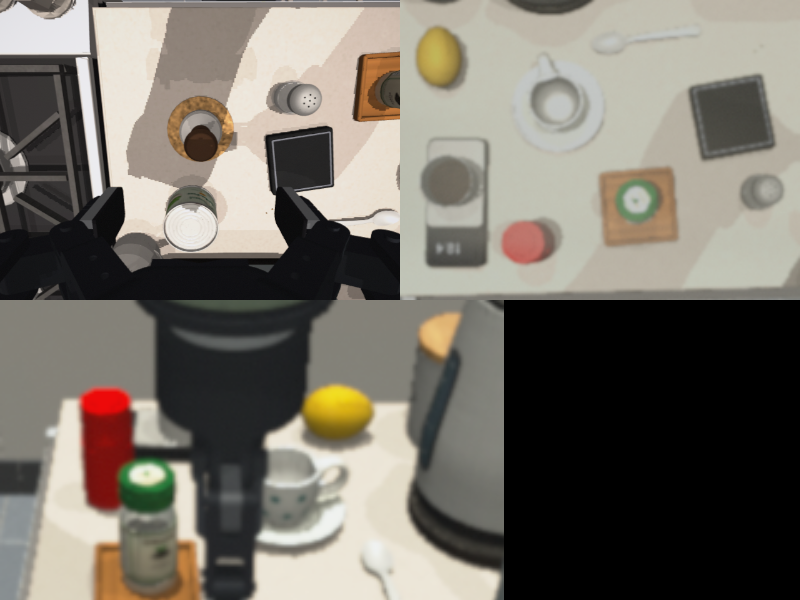

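The cup is on the saucer, the jar in the tray and the dosing cup on the scale plate, all upright. The mat is free (wrist crop about (300,160)) and the tamper is on the coaster with its knob at (201,143).

```bash
python3 - <<'E'
from h import *
t,w=load('t6'),load('w6')
print('mat w',np.mean([onz(w,u*1.6,v*1.6,.018) for u,v in((266,134),(332.5,126.5),(334,186.5),(272,193.5))],0))
k=.6
print('mat t',np.mean([onz(t,160+u*k,140+v*k,.018) for u,v in((689,89),(761,75),(774,145),(703,159))],0))
print('knob',onz(w,201*1.6,139*1.6,.095),'coaster',onz(w,200*1.6,128.5*1.6,.006))
T=lambda u,v,z:onz(t,160+u*k,140+v*k,z).round(4)
print('dos rim',T(449.5,181,.068),'cup rim',T(558,102,.060),'saucer',T(559,105,.014),'jarcap',T(638,201,.111))
E
python3 -m crank '{"travel":[[0,-0.1,-4],[0,-0.1,-8],[0,-0.1,-12],[0,-0.1,-15],[0,-0.1,-15.4]],"turn":[[0,0,0],[0,0,0],[0,0,0],[0,0,0],[0,0,0]],"gripper":[0,0,0,0,0]}'
python3 -m crank '{"travel":[[0,0,0],[0,0,0],[0,0,0],[0,0,0],[0,0,0]],"turn":[[0,0,0],[0,0,0],[0,0,0],[0,0,0],[0,0,0]],"gripper":[0,0.2,0.4,0.7,1]}' 50
python3 -m crank '{"travel":[[0,0,0],[0,0,0],[0,0,0.5],[0,0,1.5],[0,0,3]],"turn":[[0,0,0],[0,0,0],[0,0,0],[0,0,0],[0,0,0]],"gripper":[1,1,1,1,1]}'
```

```text
mat w [ 0.52480917 -0.04597914  0.018     ]
mat t [ 0.51668925 -0.52017702  0.018     ]
knob [ 0.47501181 -0.18672394  0.095     ] coaster [ 0.48063029 -0.18746118  0.006     ]
dos rim [ 0.4435 -0.1651  0.068 ] cup rim [ 0.5311 -0.2946  0.06  ] saucer [ 0.5354 -0.3151  0.014 ] jarcap [ 0.4153 -0.3519  0.111 ]
clock: 22.2
position: [0.4805, -0.1872, 0.0545]
tool_rot: [3.14, -0.005, -3.14]
force: [0.6, -0.1, 0.3]
grip_width: 0.0854
finger_force: 0.0
clock: 22.7
position: [0.4826, -0.1885, 0.0583]
tool_rot: [3.142, 0.002, -3.141]
force: [-0.4, 4.2, 15.1]
grip_width: 0.0345
finger_force: 48.1
clock: 23.2
position: [0.4813, -0.1887, 0.0877]
tool_rot: [3.141, -0.001, -3.142]
force: [0.4, 0.5, -3.9]
grip_width: 0.0343
finger_force: 50.3
```

```bash
python3 -m crank '{"travel":[[0,0,4],[0.4,1,7],[1.7,5.2,7],[3,9.6,7],[4.5,14.4,7]],"turn":[[0,0,0],[0,0,0],[0,0,0],[0,0,0],[0,0,0]],"gripper":[1,1,1,1,1]}'
python3 -m crank '{"travel":[[0,0,0],[0,0,-3],[0,0,-6],[0,0,-8],[0,0,-8.6]],"turn":[[0,0,0],[0,0,0],[0,0,0],[0,0,0],[0,0,0]],"gripper":[1,1,1,1,1]}'
python3 - <<'E'
from h import *
t=load('t6');k=.6
T=lambda u,v,z:onz(t,160+(u-400)*k,140+v*k,z).round(4)
print('dos rim',T(449.5,181,.068),'cup rim',T(558,102,.060),'saucer',T(559,105,.014),'jarcap',T(638,201,.111),'mat',T(732,117,.018),'tray',T(639,206.5,.012))
s=snap('side','s7');cv2.imwrite('pics/c7.png',cv2.resize(s['pixels'][150:400,240:450],(504,600))[...,::-1])
E
```

```text
clock: 23.7
position: [0.5269, -0.044, 0.1584]
tool_rot: [-3.141, 0.001, 3.14]
force: [1.8, 0.2, -4.9]
grip_width: 0.0343
finger_force: 51.1
clock: 24.2
position: [0.5258, -0.0451, 0.0702]
tool_rot: [3.142, -0.003, -3.141]
force: [-9.1, 11.4, 52.1]
grip_width: 0.0339
finger_force: 56.1
dos rim [0.4525 0.2746 0.068 ] cup rim [0.5392 0.1563 0.06  ] saucer [0.544  0.1601 0.014 ] jarcap [0.4242 0.0689 0.111 ] mat [ 0.5253 -0.0431  0.018 ] tray [0.4227 0.0683 0.012 ]
```

View pics/c7.png

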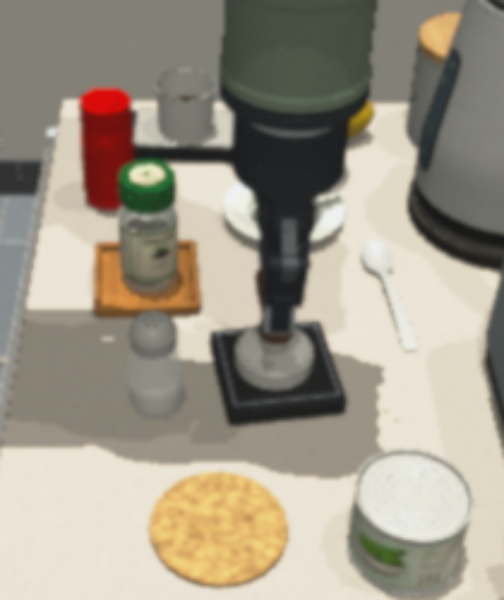

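Tamper stands on the mat, in contact (52 N, so I ease up a little before opening); the foot is at (273,358) on the mat.

```bash
python3 -m crank '{"travel":[[0,0,0.1],[0,0,0.2],[0,0,0.2],[0,0,0.2],[0,0,0.2]],"turn":[[0,0,0],[0,0,0],[0,0,0],[0,0,0],[0,0,0]],"gripper":[1,1,0.7,0.35,0]}'
python3 -m crank '{"travel":[[0,0,0],[0,0,0],[0,0,4],[0,0,8.5],[0,0,13]],"turn":[[0,0,0],[0,0,0],[0,0,0],[0,0,0],[0,0,0]],"gripper":[0,0,0,0,0]}'
python3 -m crank '{"travel":[[-2,2,0],[-5,4,0],[-9,6.5,0],[-12,8,0],[-12,8,0]],"turn":[[0,0,0],[0,0,0],[0,0,0],[0,0,0],[0,0,0]],"gripper":[0,0,0,0,0]}'
python3 - <<'E'
from h import *
f=snap('wrist','w8');print(bot.observe()['position'].round(4))
cv2.imwrite('pics/c8.png',cv2.resize(f['pixels'],(800,600))[...,::-1])
E
```

```text
clock: 24.75
position: [0.5271, -0.045, 0.0737]
tool_rot: [-3.142, 0.001, -3.141]
force: [-0.5, 0.0, -0.9]
grip_width: 0.0621
finger_force: 0.0
clock: 25.25
position: [0.5264, -0.0451, 0.2048]
tool_rot: [-3.141, -0.001, -3.142]
force: [-0.1, 1.1, 1.0]
grip_width: 0.0853
finger_force: 0.0
clock: 25.75
position: [0.4037, 0.0364, 0.2034]
tool_rot: [3.141, -0.001, -3.139]
force: [0.5, 0.5, -0.1]
grip_width: 0.0852
finger_force: 0.0
[0.4058 0.0358 0.2037]
```

View pics/c8.png

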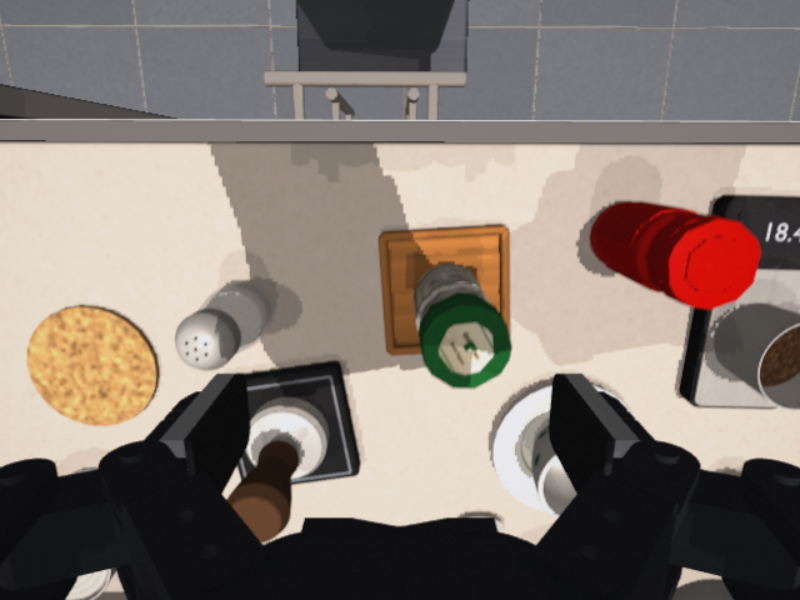

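All four stand on their own places. I retreat the arm to get clear top and side views and check the centring.

```bash
python3 -m crank '{"travel":[[-1,4.5,2],[-2,9,3],[-3,13.5,3],[-4,18,3],[-5,22.5,3]],"turn":[[0,0,0],[0,0,0],[0,0,0],[0,0,0],[0,0,0]],"gripper":[0,0,0,0,0]}'
python3 -m crank '{"travel":[[-1,4.5,0],[-2,9,0],[-3,13.5,0],[-4,18,0],[-5,22.5,0]],"turn":[[0,0,0],[0,0,0],[0,0,0],[0,0,0],[0,0,0]],"gripper":[0,0,0,0,0]}' | head -2
python3 - <<'E'
from h import *
t=snap('top','t9');s=snap('side','s9')
# expected circles of the things centred in their places, drawn in both views
L=[((.4525,.2787),.018,[(0,.026),(.05,.029)]),((.543,.160),.005,[(0,.022),(.055,.0315)]),((.526,-.0438),.018,[(0,.029),(.094,.01)]),((.424,.069),.005,[(0,.0225),(.106,.0225)])]
def draw(f,u0,v0,w,h,k):
    im=cv2.resize(f['pixels'][v0:v0+h,u0:u0+w],None,fx=k,fy=k,interpolation=cv2.INTER_CUBIC)
    for (x,y),b,cs in L:
        for z,r in cs:
            a=np.linspace(0,2*np.pi,49)
            q=np.array([(proj(f,(x+r*np.cos(i),y+r*np.sin(i),b+z))-(u0,v0)+.5)*k for i in a])
            cv2.polylines(im,[np.int32(q*16).reshape(-1,1,2)],True,(255,0,255),1,cv2.LINE_AA,4)
    return im
cv2.imwrite('pics/c9t.png',draw(t,155,170,240,130,3.3)[...,::-1]); cv2.imwrite('pics/c9s.png',draw(s,270,150,140,180,3.3)[...,::-1])
E
```

```text
clock: 26.3
position: [0.3571, 0.2618, 0.2336]
tool_rot: [3.141, 0.001, 3.141]
force: [1.1, -0.2, 0.1]
grip_width: 0.0856
finger_force: 0.0
clock: 26.8
position: [0.3072, 0.487, 0.2331]
```

View pics/c9t.png

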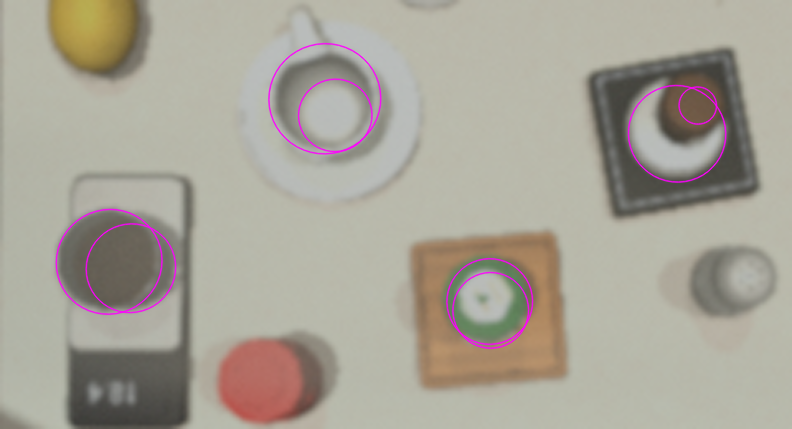

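View pics/c9s.png

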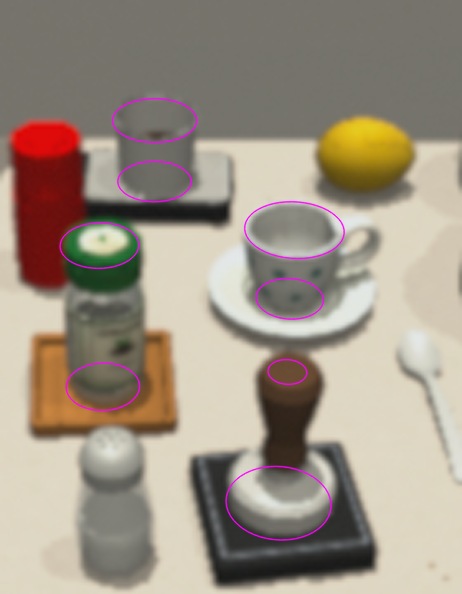

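Dosing cup, jar and tamper match the expected circles within a few mm in both views. The cup agrees in the side view but is ambiguous in the top one (rim against expected circle at (325,99)), so I zoom in on it.

```bash
python3 - <<'E'
from h import *
t=load('t9');s=load('s9')
def zoom(f,u0,v0,w,h,k):
    g=cv2.resize(f['pixels'][v0:v0+h,u0:u0+w],None,fx=k,fy=k,interpolation=cv2.INTER_CUBIC).astype(float)
    g=(np.clip((g-60)/(g.max()-60),0,1)**2*255).astype(np.uint8)
    return g
a=zoom(t,226,168,60,66,7);b=zoom(s,330,205,62,52,6)
c=np.zeros((470,800,3),np.uint8);c[:a.shape[0],:a.shape[1]]=a;c[:b.shape[0],425:425+b.shape[1]]=b
for u,v,z in((0,0,0),):
    pass
cv2.imwrite('pics/c10.png',c[...,::-1])
L=lambda p,u0,v0,k:((p-(u0,v0)+.5)*k).round(0)
print('expected rim top',L(proj(t,(.543,.160,.060)),226,168,7),'saucer centre',L(proj(t,(.543,.160,.014)),226,168,7),'foot',L(proj(t,(.543,.160,.005)),226,168,7))
E
```

```text
expected rim top [191. 222.] saucer centre [210. 252.] foot [213. 258.]
```

View pics/c10.png

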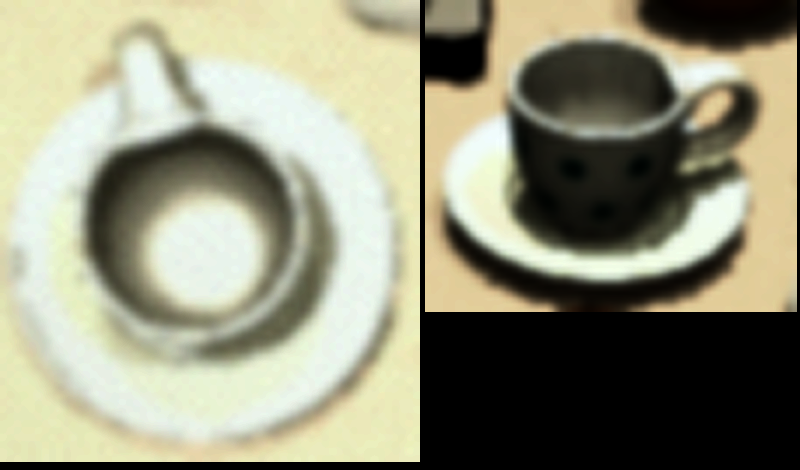

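Zoomed in, the cup's rim centre is at (192,226) and the saucer at (203,247). With the parallax that is about 3 mm off centre, well inside the flat middle. The others are within a few mm too, so I hand in.

```bash
python3 -c "
from workcell import bot
print(bot.job_done())"
```

```text
the job is handed in; nothing more can be done
None
```

All four things stand upright and released on their own places: the espresso cup on the saucer (about 3 mm off centre), the dosing cup on the scale plate, the tamper on the mat and the green-capped jar in the tray (each within about 4 mm by my picture measurements); handed in at about 27 s, with no verdict returned.

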